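# Start a circuit board test

## Robot

A 7-joint arm with a two-finger parallel gripper is mounted at the origin on the work surface. World frame = base frame: x ahead of the robot, y to its left, z up, the work surface at z = 0. Lengths are in mm, angles in degrees, forces in N, time in s.
With the tool pointing down it reaches from about 425 to 875 mm from the base axis. Payload 8.4 kg.
Tool frame: the origin (TCP) lies between the finger pads; the fingertips stand tip_extent ahead of it and the grasp point (between the pads) lies 8 mm behind it (tip_extent is the distance from the TCP to the fingertips, in mm); z points along the fingers, y is the line along which they close (so a half turn about z gives the same grasp; the last joint's range is limited). The gripper opens to 87 mm and grips with 3 to 60 N. Pads are 19 mm wide; open, the fingers measure 117 mm over their backs; the gripper's body (75 mm by 190 mm) begins 51 mm behind the grasp point.
Start: joints at [59.633, 19.091, 2.286, 83.961, -0.768, 76.965, -3.352], TCP at [271.414, -590.592, 233.546] pointing down, gripper open.
Joint ranges: [-147.57, 147.57], [-21.85, 119.76], [-74.77, 79.35], [14.55, 137.4], [-85.83, 265.84], [4.83, 119.75], [-152.11, 152.11]. Speed limits (degrees/s): [127.2, 127.2, 159.86, 159.86, 180, 180, 180].

## Interface

Orientations are given as a 3x3 rotation matrix whose columns are the frame's x, y, z axes.
In Python, from workcell import * gives the robot as it stands.
- The arm moves only by the tool arm_command, never from a script. Its argument "increments" is text: rows parted by semicolons, each of 7 numbers parted by spaces: the turn, a rotation vector about the tool's x, y, z in rad, then the shift along the tool's x, y, z in mm, then the opening, from 0 (shut) to 1 (fully open). In form: rx ry rz dx dy dz hand; .... A call has 1 to 10 rows; each row shifts and turns the commanded pose from where the row before left it, along the tool's axes as they then stand; what a row does not reach is not made up. A row lasts 1/12 s, in which the tool goes at most 41.7 mm and 7.16 degrees, less where a joint would pass 70% of its speed; a pose out of reach is approached as far as the arm can. A call is refused whole if a number of a shift passes 41.7 or a number of a turn 0.125, either way. A call with a gripper value outside its range is refused whole. The fingers move at their own pace and stop on an object; "grip_force" is the grip in N (left out, the last holds). Time passes only in rows, so rows that do not move let the fingers close. It gives the time, the measured TCP pose, the force, the opening and the grip force at its end, in the units of the state.
- sense(): the state, without advancing time (a new reading comes with each control period).
- camera(name): name is "side" or "top"; returns a dict with "image" (480x640x3 uint8, red, green, blue), "range_z" (480x640 float32, mm along the optical axis (not along the pixel's ray), 0 where there is no reading), "vertical_fov" (degrees; the focal length in pixels is half the picture's height over the tangent of half this angle, whatever the lens; pixels are square), "cx", "cy" (the principal point, pixels), "distortion" ([k1, k2, p1, p2, k3] as OpenCV has them; the pictures are not rectified), "rvec" (rotation vector, rad) and "tvec" (3), from world to camera coordinates, as OpenCV has them. Camera axes: x right, y down, z forward; pixel columns grow to the right and rows downward; lengths in mm; the calibration is good to about 2 mm. A picture is of the moment at which its call begins.
- hand_in(): hands the job in; it is judged then, once.
The state is a dict: "clock": time; "joint_positions": joint angles; "qd": joint speeds; "joint_efforts": joint torques, N m; "eef_pos": TCP position; "eef_rot": TCP orientation; "force": force on the tool from outside, world axes, zero at the start; "ft_torque": the same for the moment, N m; "width": finger opening in mm; "gripper_force": force on a finger pad.
Only numpy, scipy, OpenCV 4.12 (cv2) and the standard library are available. Lean on these libraries where they do the work, as an engineer would, in place of code of your own. Each camera call takes 0.05 s, during which the arm holds its last target. There are 200 camera calls.

## Task

Start the test of the circuit board, only pushing with the fingertips and picking nothing up: first push the raised clamp arm of the test nest fully down onto the board by its orange pad, then tip the black rocker on the white power box fully over to its white-marked side, and last press the green button on the control box fully in and let it come back up. Keep strictly to this order, do not press the yellow or red button, and leave the bin, cup, spool and screwdriver where they stand.

Things in the scene. Friction and masses are not known exactly. Their poses are not given: they have to be found in the camera images.
- clamp (a joint): hinge of the clamp arm over the test nest, in rad: 0 = fully down, level, on its stop over the board; it starts raised at 0.4 to 0.75; it stays where it is left (stiff hinge, about 2 N at the pad moves it). The arm is a 30 mm wide, 8 mm thick steel bar with two crossbars and an orange pad at its free end
- clamp_pad (a point): centre of the top of the orange push pad (36 mm along the arm by 50 mm across) at the free end of the clamp arm; it swings on a radius of 125 mm about clamp_hinge; 60 mm above the table when the clamp is fully down. Its x axis points along the arm to the hinge, its z axis out of the pad's top face
- clamp_hinge (a point): middle of the clamp arm's hinge axis, at the far end of the nest, 52 mm above the table; it turns with the arm; its y axis is the hinge axis, level; the arm runs from it along its own -x. The pad's top face lies 8 mm above the line of the arm
- nest: black test nest, 150 x 110 x 30 mm (x, y, z), fixed, holding a green circuit board on its top; origin at the centre of its underside; the pad comes down 63 mm from it towards its -x edge, over a small aluminium stop
- rocker (a joint): joint of the black rocker on the power box, in rad: 0 = off (marked half stands up), 0.4 = on (marked half lies level and the other half stands up); stays where it is left; about 2.5 N at 20 mm from its axis tips it
- rocker_on (a point): middle of the top of the rocker's white-marked half (each half is 30 mm long, 32 mm wide), 19 mm from the rocker's axis; about 81 mm above the table when off, 74 mm when fully on, travelling about 7 mm down
- power: white power box, 130 x 120 x 60 mm (x, y, z), fixed, origin at the centre of its underside; a 5 mm high dark bezel and the rocker sit at the middle of its top; rocker axis along the box's y, 70 mm above the table; the marked half lies on the box's -x side
- control: aluminium control box with blue top, 100 x 180 x 50 mm (x, y, z), fixed, origin at the centre of its underside; three buttons in a row along its y, 55 mm apart, in any order of colours
- green (a joint): joint of the green push button on the control box, in m: 0 = up, 0.006 = fully down; spring return, about 1.2 N to start and 4 N to bottom it. Starts the test
- green_top (a point): centre of the green button's top face (cap 30 mm in diameter, standing 10 mm above its round black housing, which is 46 mm in diameter); moves down with the cap; about 72 mm above the table when up
- yellow (a joint): joint of the yellow push button on the control box, in m: 0 = up, 0.006 = fully down; spring return, about 1.2 N to start and 4 N to bottom it. Not to be pressed
- yellow_top (a point): centre of the yellow button's top face (cap 30 mm in diameter, standing 10 mm above its round black housing, which is 46 mm in diameter); moves down with the cap; about 72 mm above the table when up
- red (a joint): joint of the red push button on the control box, in m: 0 = up, 0.006 = fully down; spring return, about 1.2 N to start and 4 N to bottom it. Not to be pressed
- red_top (a point): centre of the red button's top face (cap 30 mm in diameter, standing 10 mm above its round black housing, which is 46 mm in diameter); moves down with the cap; about 72 mm above the table when up
- bin_center (a point): centre, half-way up, of the loose open red parts bin, 85 x 110 x 50 mm
- cup_center (a point): centre, half-way up, of the loose orange cup, 64 mm across, 62 mm high
- spool_center (a point): centre, half-way up, of the loose upright solder spool, 54 mm across, 48 mm high
- screwdriver: loose screwdriver with yellow handle lying on the table, about 160 mm long, along its x axis
Mind the look-alikes: they are no part of the job. Leave any turquoise look-alike of the power alone.

How it is judged:
By the outcome, as a careful person would: the job done as asked, in the order asked, and still so for the second after the job is handed in, with the robot touching nothing.
It also fails if it takes over 58 s, if anything falls off the work surface, if the arm or the gripper's body presses on something with over 40 N, if the wrist force passes 120 N, or if a joint passes its speed limit or range.

## Working session

There is one attempt and no reset: what is moved stays moved. The work goes in short steps, Python scripts to look and compute and a tool call to move; the robot and the scene stay as the last step left them, time stands still between calls to the robot, and variables do not carry over. Pictures are saved under pics/ and viewed, at most 10 in all, crops included, and the job is handed in when it is done.

Besides the shell and the picture viewer there is one more tool, called after ">>>" as name(argument=value, ...) on one line, values as JSON. arm_command: Moves the arm, as the interface text tells. Its arguments: {"type":"object","properties":{"increments":{"type":"string"},"grip_force":{"type":"number"}},"required":["increments"]}

```bash
mkdir -p pics
cat > h.py <<'E'
from workcell import *
import numpy as np, cv2
def snap(n,fn):
    c=camera(n); cv2.imwrite(f'pics/{fn}.png',c['image'][:,:,::-1]); np.savez(f'pics/{fn}.npz',**c); return c
def load(fn): return np.load(f'pics/{fn}.npz')
def K(c):
    f=240/np.tan(np.radians(float(c['vertical_fov']))/2); return np.array([[f,0,float(c['cx'])],[0,f,float(c['cy'])],[0,0,1]])
def world(c,u,v,r=2):
    "pixel -> world using median range in a small window"
    w=c['range_z'][v-r:v+r+1,u-r:u+r+1]; z=np.median(w[w>0])
    p=cv2.undistortPoints(np.array([[[u,v]]],float),K(c),c['distortion'])[0,0]
    R=cv2.Rodrigues(c['rvec'])[0]
    return R.T@(np.array([p[0]*z,p[1]*z,z])-c['tvec'].ravel())
E
python3 - <<'E'
from h import *
for n in('top','side'): snap(n,n+'0')
s=sense(); print({k:np.round(v,3) for k,v in s.items()})
try: print(tip_extent)
except Exception as e: print(e)
import workcell; print([x for x in dir(workcell) if x[0]!='_'])
E
```

```text
{'clock': np.float64(0.1), 'joint_positions': array([59.633, 19.129,  2.285, 84.005, -0.769, 76.965, -3.352]), 'qd': array([-0.003, -0.086,  0.028, -0.092,  0.016, -0.099, -0.008]), 'joint_efforts': array([ 3.0000e-03, -6.5781e+01,  1.3390e+00, -4.0471e+01, -6.0000e-02,
        4.1000e-02,  0.0000e+00]), 'eef_pos': array([ 271.25 , -590.26 ,  232.742]), 'eef_rot': array([[ 0.909,  0.418, -0.001],
       [ 0.418, -0.909,  0.001],
       [-0.   , -0.001, -1.   ]]), 'force': array([-0.   , -0.518, -0.288]), 'ft_torque': array([-0.003, -0.006, -0.004]), 'gripper_force': np.float64(0.0), 'width': np.float64(87.173)}
11.0
['IKError', 'camera', 'hand_in', 'sense', 'tip_extent']
```

View pics/top0.png

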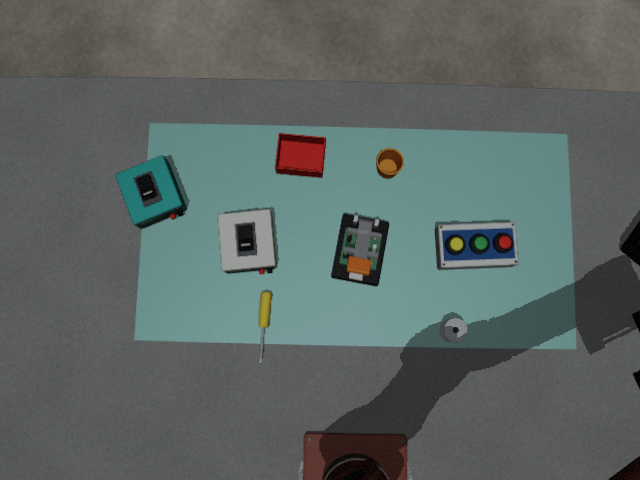

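View pics/side0.png

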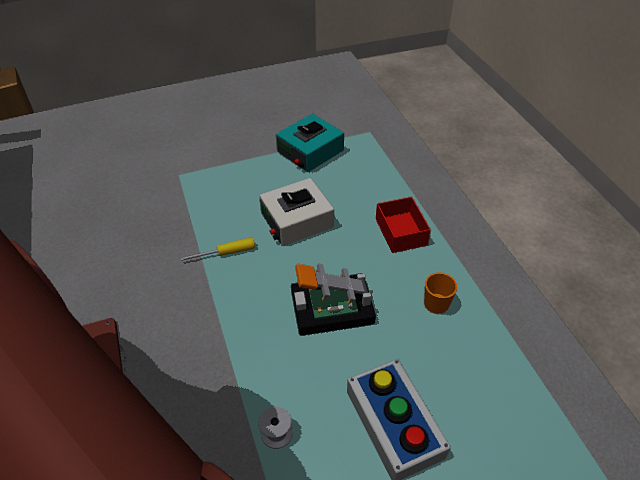

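The top view shows:
- Orange clamp pad at (359,267), with the hinge near (367,220).
- White power box, rocker at (246,237). The turquoise look-alike at (150,190) is to be left alone.
- Buttons: yellow (456,244), green (481,243), red (505,242).
- Other orange, green or yellow things: the cup (389,162), the circuit board (362,245) and the screwdriver (264,310).

I choose pad (359,267), the white box's rocker, and the middle (green) button. One close crop will check these.

Run:
```python
from h import *
a=load('top0'); b=load('side0')
A=a['image'][:,:,::-1]; B=b['image'][:,:,::-1]
r=lambda im,x,y,w,h:cv2.resize(im[y:y+h,x:x+w],(400,300),interpolation=cv2.INTER_CUBIC)
cv2.imwrite('pics/crop1.png',np.vstack([np.hstack([r(A,213,202,72,54+0),r(B,256,176,80,60)]),np.hstack([r(A,320,205,100,75),r(A,430,210,96,72)])]))
for n,u,v in[('pad',359,267),('hingeL',355,218),('hingeR',377,222),('yel',456,244),('grn',481,243),('red',505,242),('rock',246,237),('pw tl',224,215),('pw tr',268,213),('pw br',271,262),('pw bl',226,267),('bar',364,232)]:
    print(n,world(a,u,v,1).round(1))
for n,u,v in[('spad',306,276),('sgrn',398,407),('syel',383,379),('sred',415,436),('srock',297,198)]: print(n,world(b,u,v,1).round(1))
# color based pad
for nm,c in(('t',a),('s',b)):
    hsv=cv2.cvtColor(c['image'],cv2.COLOR_RGB2HSV)
    for q,lo,hi,box in(('pad',(8,150,80),(20,255,255),(340,250,380,285) if nm=='t' else (290,255,325,300)),('grn',(60,120,60),(85,255,255),(465,225,495,260) if nm=='t' else (380,390,415,425))):
        m=cv2.inRange(hsv,lo,hi); x0,y0,x1,y1=box
        ys,xs=np.nonzero(m[y0:y1,x0:x1]); P=np.array([world(c,x+x0,y+y0,0) for x,y in zip(xs,ys) if c['range_z'][y+y0,x+x0]>0])
        print(nm,q,len(P),np.median(P,0).round(1),P.min(0).round(0),P.max(0).round(0))
```

```text
pad [474.6   4.  119.6]
hingeL [592.   11.1  61.7]
hingeR [584.  -38.5  61.7]
yel [ 536.3 -214.4   73.4]
grn [ 539.9 -270.8   73.6]
red [ 543.5 -325.5   73.1]
rock [540.7 252.5  75. ]
pw tl [592.1 306.2  60. ]
pw tr [599.3 207.3  58.6]
pw br [488.3 196.5  58.2]
pw bl [474.4 295.8  61.2]
bar [558.6  -8.8  72.6]
spad [477.9   0.7 117.5]
sgrn [ 539.9 -272.4   72.4]
syel [ 537.7 -217.6   72.3]
sred [ 544.3 -326.3   72.1]
srock [539.4 248.1  75.6]
t pad 354 [478.7   5.  117. ] [460. -31.  29.] [499.  30. 128.]
t grn 132 [ 540.6 -269.2   72.2] [ 527. -285.   58.] [ 556. -255.   81.]
s pad 402 [478.7   2.2 116.3] [459. -34.  81.] [509.  33. 125.]
s grn 234 [ 541.2 -269.6   71.8] [ 526. -283.   60.] [ 559. -251.   76.]
```

View pics/crop1.png

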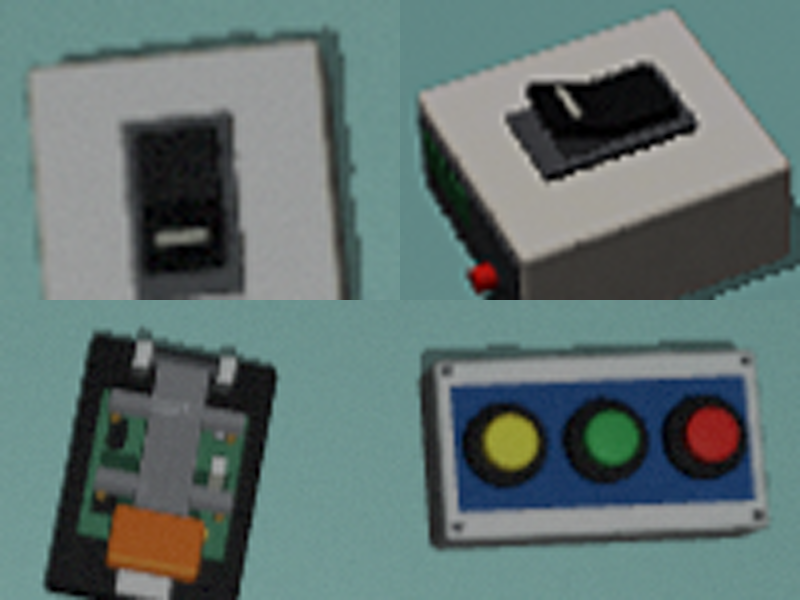

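The crop shows the white mark on the near (−x) half of the white box's rocker, and green as the middle button. Measured heights fit the description: pad about 117 mm, giving a clamp angle of about 0.48 rad at a radius of about 125 mm, and buttons at 72 mm. I'll move now: shut the fingers, align the tool with the world axes and head for the clamp.

>>> arm_command(increments="0 0 0.0862 0 0 0 0;0 0 0.0862 0 0 0 0;0 0 0.0862 0 0 0 0;0 0 0.0862 0 0 0 0;0 0 0.0862 0 0 0 0;0 0 0 20 -36 0 0;0 0 0 20 -36 0 0;0 0 0 20 -36 0 0;0 0 0 20 -36 0 0;0 0 0 20 -36 0 0", grip_force=20)

```text
clock: 0.93
eef_pos: [371.9, -408.7, 233.2]
eef_rot: [[1.0, -0.0, -0.0], [-0.0, -1.0, 0.0], [-0.0, -0.0, -1.0]]
force: [0.8, -0.8, 0.9]
width: 28.2
gripper_force: 0.0
```

>>> arm_command(increments="0 0 0 10 -40 0 0;0 0 0 10 -40 0 0;0 0 0 10 -40 0 0;0 0 0 10 -40 0 0;0 0 0 10 -40 0 0;0 0 0 10 -40 0 0;0 0 0 10 -40 0 0;0 0 0 10 -40 0 0;0 0 0 10 -40 0 0;0 0 0 10 -40 0 0")

```text
clock: 1.77
eef_pos: [471.4, -8.6, 233.6]
eef_rot: [[1.0, -0.0, 0.0], [-0.0, -1.0, -0.0], [0.0, 0.0, -1.0]]
force: [0.6, -0.1, 0.1]
width: 0.6
gripper_force: 0.0
```

Run:
```python
from h import *
a=load('top0')
# box top plane -> rocker; power box centre from white-top mask, range near z=60
hsv=cv2.cvtColor(a['image'],cv2.COLOR_RGB2HSV)
m=np.zeros((480,640),np.uint8); m[205:275,215:280]=cv2.inRange(hsv,(0,0,120),(180,50,255))[205:275,215:280]
P=np.array([world(a,x,y,0) for y,x in zip(*np.nonzero(m)) if a['range_z'][y,x]>0]); P=P[(abs(P[:,2]-60)<8)]
print(len(P),cv2.minAreaRect(P[:,:2].astype(np.float32)))
print('mark',world(a,245,245,0),world(a,246,245,0))
s=sense(); print(s['clock'],s['eef_pos'],s['eef_rot'].round(3),s['force'],s['width'])
```

```text
2286 ((538.6157836914062, 255.6325225830078), (128.66029357910156, 119.59466552734375), 7.174176216125488)
mark [521.22053754 252.63730712  85.02161897] [521.92865459 250.99375772  80.60979988]
1.7667 [471.3631634   -8.64768092 233.57729169] [[ 1. -0.  0.]
 [-0. -1. -0.]
 [ 0.  0. -1.]] [ 0.62623919 -0.05760747  0.13803998] 0.6109431497425928
```

>>> arm_command(increments="0 0 0 8.5 -12.6 30 0;0 0 0 0 0 30 0;0 0 0 0 0 28 0;0 0 0 -1 0 8 0;0 0 0 -1 0 8 0;0 0 0 -1 0 8 0;0 0 0 -2 0 8 0;0 0 0 -2 0 8 0;0 0 0 -2 0 8 0;0 0 0 -1 0 4 0")

```text
clock: 2.6
eef_pos: [469.8, 1.9, 92.9]
eef_rot: [[1.0, -0.0, 0.0], [-0.0, -1.0, 0.0], [0.0, -0.0, -1.0]]
force: [1.8, 0.6, 0.9]
width: 0.0
gripper_force: 0.7
```

>>> arm_command(increments="0 0 0 -1 -2 5 0;0 0 0 -1 -2 5 0;0 0 0 -1 0 4 0;0 0 0 0 0 4 0;0 0 0 0 0 3 0;0 0 0 0 0 2 0;0 0 0 0 0 0 0")

```text
clock: 3.18
eef_pos: [466.8, 6.3, 71.3]
eef_rot: [[1.0, -0.0, -0.001], [-0.0, -1.0, -0.0], [-0.001, 0.0, -1.0]]
force: [-7.4, 0.3, 14.7]
width: 0.6
gripper_force: 7.1
```

>>> arm_command(increments="0 0 0 0 0 1.5 0;0 0 0 0 0 0 0;0 0 0 0 0 0 0")

```text
clock: 3.43
eef_pos: [466.9, 6.2, 71.0]
eef_rot: [[1.0, -0.0, -0.001], [-0.0, -1.0, -0.001], [-0.001, 0.001, -1.0]]
force: [-14.0, 1.1, 32.7]
width: 0.7
gripper_force: 16.5
```

>>> arm_command(increments="0 0 0 0 0 -20 0;0 0 0 0 0 -30 0;0 0 0 0 0 -30 0;0 0 0 12 -35 -10 0;0 0 0 12 -38 0 0;0 0 0 12 -38 0 0;0 0 0 12 -38 0 0;0 0 0 5 -38 0 0;0 0 0 0 -38 0 0;0 0 0 0 -20 0 0")

```text
clock: 4.27
eef_pos: [519.1, 256.0, 158.8]
eef_rot: [[1.0, 0.003, -0.001], [0.003, -1.0, 0.002], [-0.001, -0.002, -1.0]]
force: [-0.9, 0.6, -0.1]
width: 0.2
gripper_force: 0.0
```

Run:
```python
from h import *
c=snap('top','top1'); d=snap('side','side1')
for nm,c,box in(('t',c,(340,250,380,290)),('s',d,(280,255,325,310))):
    hsv=cv2.cvtColor(c['image'],cv2.COLOR_RGB2HSV); m=cv2.inRange(hsv,(8,150,80),(20,255,255)); x0,y0,x1,y1=box
    P=np.array([world(c,x+x0,y+y0,0) for y,x in zip(*np.nonzero(m[y0:y1,x0:x1])) if c['range_z'][y+y0,x+x0]>0])
    print(nm,len(P),np.median(P,0).round(1) if len(P) else '')
I=lambda c,x,y,w,h:cv2.resize(c['image'][y:y+h,x:x+w,::-1],(400,300),interpolation=cv2.INTER_CUBIC)
cv2.imwrite('pics/crop2.png',np.hstack([I(d,230,160,200,150),I(load('top1'),200,170,200,150)]))
s=sense(); print(s['clock'],s['eef_pos'],s['force'])
```

```text
t 342 [465.2   7.1  60.8]
s 384 [465.1   5.4  60.4]
4.3667 [518.67433544 255.91180262 158.73239067] [ 1.07522779 -0.09570917 -0.56278922]
```

View pics/crop2.png

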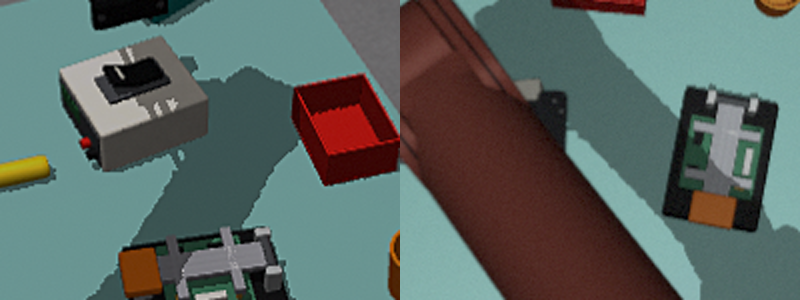

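The crop and the depth both show the clamp level, pad at z ≈ 60.5 mm. The rocker is still off. Next I press its marked half.

>>> arm_command(increments="0 0 0 -1 4 30 0;0 0 0 0 0 22 0;0 0 0 0 0 8 0;0 0 0 0 0 5 0;0 0 0 0 0 4 0;0 0 0 0 0 3 0;0 0 0 0 0 0 0")

```text
clock: 4.95
eef_pos: [519.5, 247.0, 87.5]
eef_rot: [[1.0, -0.0, 0.001], [-0.0, -1.0, 0.0], [0.001, -0.0, -1.0]]
force: [-0.4, -0.1, 0.7]
width: 0.6
gripper_force: 0.0
```

>>> arm_command(increments="0 0 0 -1 -4 0 0;0 0 0 0 0 2 0;0 0 0 0 0 2 0;0 0 0 0 0 0 0;0 0 0 0 0 0 0")

```text
clock: 5.37
eef_pos: [518.6, 252.1, 85.3]
eef_rot: [[1.0, 0.0, 0.002], [0.0, -1.0, 0.001], [0.002, -0.001, -1.0]]
force: [-6.5, -1.9, 17.8]
width: 0.5
gripper_force: 9.0
```

>>> arm_command(increments="0 0 0 0 0 1 0;0 0 0 0 0 0 0;0 0 0 0 0 -20 0;0 0 0 0 0 -30 0;0 0 0 0 0 -30 0;0 0 0 1 36 0 0;0 0 0 1 39 0 0;0 0 0 1 40 0 0;0 0 0 1 40 0 0;0 0 0 1 40 0 0")

```text
clock: 6.2
eef_pos: [523.1, 54.4, 162.6]
eef_rot: [[1.0, 0.0, 0.001], [0.0, -1.0, 0.0], [0.001, -0.0, -1.0]]
force: [0.9, 0.8, 0.0]
width: 0.7
gripper_force: 0.0
```

>>> arm_command(increments="0 0 0 2 40 0 0;0 0 0 2 40 0 0;0 0 0 2 40 0 0;0 0 0 2 40 0 0;0 0 0 3 40 0 0;0 0 0 3 40 0 0;0 0 0 2 40 0 0;0 0 0 1 36 0 0;0 0 0 0 10 0 0;0 0 0 0 0 0 0")

```text
clock: 7.03
eef_pos: [539.1, -274.5, 161.7]
eef_rot: [[1.0, -0.006, -0.0], [-0.006, -1.0, -0.001], [-0.0, 0.001, -1.0]]
force: [0.4, 0.2, -0.8]
width: 0.6
gripper_force: 0.0
```

Run:
```python
from h import *
c=snap('top','top2'); d=snap('side','side2')
I=lambda c,x,y,w,h:cv2.resize(c['image'][y:y+h,x:x+w,::-1],(400,300),interpolation=cv2.INTER_CUBIC)
cv2.imwrite('pics/crop3.png',np.hstack([I(d,250,170,120,90),I(c,206,200,100,75)]))
for nm,c in(('t',c),('s',d)):
    hsv=cv2.cvtColor(c['image'],cv2.COLOR_RGB2HSV); m=cv2.inRange(hsv,(0,0,0),(180,255,45))
    x0,y0,x1,y1=(230,215,262,262) if nm=='t' else (275,180,320,215)
    P=np.array([world(c,x+x0,y+y0,0) for y,x in zip(*np.nonzero(m[y0:y1,x0:x1])) if c['range_z'][y+y0,x+x0]>0])
    P=P[(P[:,2]>62)]; print(nm,[(lo,np.median(Q[:,2]).round(1),len(Q)) for lo in range(505,575,10) if len(Q:=P[(P[:,0]>=lo)&(P[:,0]<lo+10)])])
s=sense(); print(s['clock'],s['eef_pos'],s['force'])
```

```text
t [(505, np.float64(72.8), 45), (515, np.float64(74.6), 40), (525, np.float64(75.3), 65), (535, np.float64(76.4), 69), (545, np.float64(78.5), 73), (555, np.float64(83.1), 65), (565, np.float64(67.1), 14)]
s [(505, np.float64(63.2), 3), (515, np.float64(62.8), 1)]
7.1333 [ 540.21606037 -269.46438341  161.95939493] [-0.2118088   0.32475397 -0.74635758]
```

View pics/crop3.png

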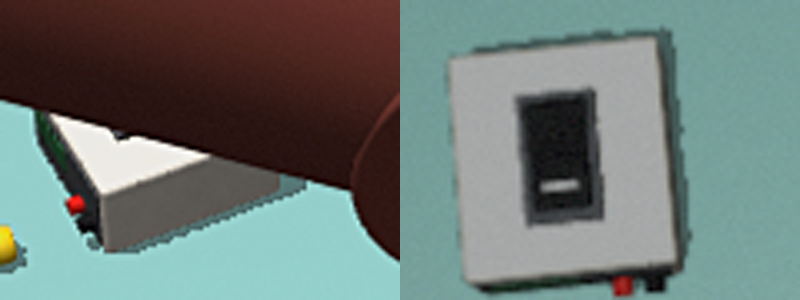

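The rocker's marked half is level (z ≈ 74.6) and the far half is raised (≈ 83), so it is on. Now I press the green button.

>>> arm_command(increments="0 0 0 0 0 30 0;0 0 0 0 0 30 0;0 0 0 0 0 14 0;0 0 0 0 0 5 0;0 0 0 0 0 3 0;0 0 0 0 0 3 0;0 0 0 0 0 1 0;0 0 0 0 0 0 0")

```text
clock: 7.8
eef_pos: [541.1, -269.2, 77.7]
eef_rot: [[1.0, 0.001, 0.002], [0.001, -1.0, -0.0], [0.002, 0.0, -1.0]]
force: [-1.5, 2.7, 4.3]
width: -0.0
gripper_force: 1.9
```

>>> arm_command(increments="0 0 0 0 0 2 0;0 0 0 0 0 0 0;0 0 0 0 0 0 0")

```text
clock: 8.05
eef_pos: [541.3, -269.4, 77.2]
eef_rot: [[1.0, 0.001, 0.003], [0.001, -1.0, -0.001], [0.003, 0.001, -1.0]]
force: [-7.5, 5.6, 18.0]
width: 0.4
gripper_force: 8.7
```

The force has risen to 18 N against the stop (4 N bottoms the button), so it is fully in. I'll lift straight up, move clear and check.

>>> arm_command(increments="0 0 0 0 0 -15 0;0 0 0 0 0 -30 0;0 0 0 0 0 -30 0;0 0 0 0 0 -30 0;0 0 0 -20 35 0 0;0 0 0 -20 35 0 0;0 0 0 -20 35 0 0;0 0 0 -20 35 0 0;0 0 0 -20 35 0 0;0 0 0 0 0 0 0")

```text
clock: 8.88
eef_pos: [433.4, -454.2, 180.2]
eef_rot: [[1.0, -0.011, -0.002], [-0.011, -1.0, -0.006], [-0.002, 0.006, -1.0]]
force: [-2.1, -0.8, -0.7]
width: 0.5
gripper_force: 0.0
```

Run:
```python
from h import *
c=snap('top','top3'); d=snap('side','side3')
for n,u,v in[('pad',358,268),('yel',456,244),('grn',481,243),('red',505,242),('mark',246,245),('rock far',247,228)]: print(n,world(c,u,v,1).round(1))
for n,u,v in[('grn',398,407)]: print(n,world(d,u,v,1).round(1))
s=sense(); print(s['clock'],s['eef_pos'],s['force'],abs(s['qd']).max())
```

```text
pad [479.4   2.6  59.3]
yel [ 536.7 -214.9   71.3]
grn [ 539.8 -270.8   73.8]
red [ 543.6 -325.7   72.5]
mark [522.7 251.6  75.5]
rock far [559.5 250.1  83.1]
grn [ 392.4 -476.8  570.6]
8.9833 [ 438.83396443 -447.22935201  180.02996926] [1.14438242 1.40760861 0.80125752] 2.9338133286430583
```

View pics/top3.png

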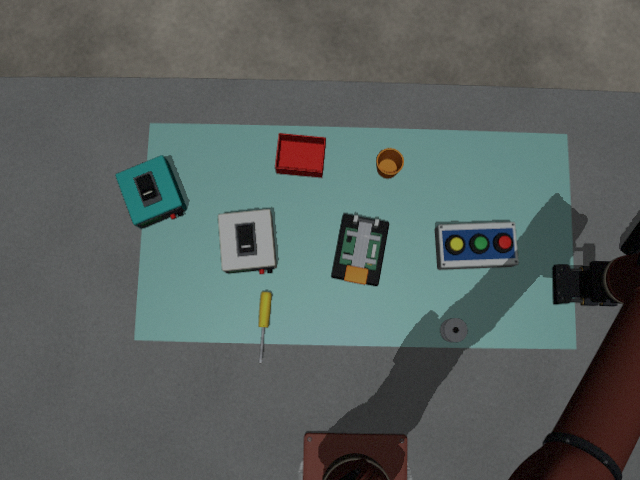

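The view shows the clamp flat (pad at (356,275)), the rocker on and the green button back up at (481,243). The bin, cup, spool and screwdriver have not moved, and the arm is clear of everything.

```bash
python3 -c "
from workcell import *
print(hand_in())"
```

```text
the job is handed in; nothing more can be done
None
```

The job is handed in at about 9 s: clamp fully down, rocker tipped on, then green pressed fully in and back up, in that order; yellow, red and the loose items were left alone.

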